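# Find the fullest screw tin by its weight

### The arm

A 7-joint arm with a two-finger parallel gripper is mounted at the origin on the work surface. World frame = base frame: x ahead of the robot, y to its left, z up, the work surface at z = 0. Lengths are in m, angles in rad, forces in N, time in s.
With the tool pointing down it reaches from about 0.4 to 0.85 m from the base axis. Payload 4.5 kg.
Tool frame: the origin (TCP) lies on the centre line of the jaws, within the pads' length; the fingertips stand 11 mm ahead of it and the grasp point (between the pads) lies 8 mm behind it; z points along the fingers, x is the direction in which the jaws open and shut, and the axes are right-handed (so a half turn about z gives the same grasp; the last joint's range is limited). The gripper opens to 88 mm and grips with 3 to 60 N. Pads are 18 mm wide; open, the fingers measure 123 mm over their backs; the gripper's body (75 mm by 187 mm) begins 45 mm behind the grasp point.
Start: joints at [-1.197, 0.689, -0.195, 1.565, 0.157, 0.902, -0.215], TCP at [0.208, 0.589, 0.25] pointing down, gripper open.
Joint ranges: [-3.01, 3.01], [-0.46, 2.08], [-1.47, 1.51], [0.13, 2.56], [-1, 4.14], [0.04, 2.09], [-2.66, 2.66]. Speed limits (rad/s): [2.57, 2.57, 3.14, 3.14, 3.14, 3.14, 3.14].

### API

Orientations are given as a unit quaternion [x, y, z, w].
In Python, from plant import r, vision, order, nets gives the robot as it stands.
- The arm moves only by the tool send_rows, never from a script. Its argument "series" is a list of rows, each an object with "delta_pos": the shift along the tool's x, y, z in cm, a list of three; "turn": the turn about the tool's z in degrees; "jaw": the closure, from 0 (fully open) to 1 (shut). In form: [{"delta_pos": [x, y, z], "turn": turn, "jaw": jaw}, ...]. A call has 1 to 8 rows; each row is the pose to reach, as a shift and turn from the pose commanded when the call began, along the tool's axes at that moment; what a row does not reach only later rows make up. A row lasts 1/12 s, in which the tool goes at most 41.7 mm and 7.16 degrees, less where a joint would pass 70% of its speed; a pose out of reach is approached as far as the arm can. A call with a gripper value outside its range is refused whole. The fingers move at their own pace and stop on an object; "force" is the grip in N (left out, the last holds). Time passes only in rows, so rows that repeat a pose let the fingers close. It gives the time, the measured TCP pose, the force and the opening at its end, in the units of the state.
- r.get_state(): the state, without advancing time (a new reading comes with each control period).
- vision.snapshot(name): name is "scene" or "top"; returns the picture (400x640x3 uint8, blue, green, red); there is no depth.
- vision.camera_params(name): a dict with "intrinsics" (3x3 intrinsics, pixels), "D" ([k1, k2, p1, p2, k3] as OpenCV has them; the pictures are not rectified), "extrinsics" (4x4, takes a point from world to camera coordinates). Camera axes: x right, y down, z forward; pixel columns grow to the right and rows downward; lengths in m; the calibration is good to about 2 mm. A picture is of the moment at which its call begins. camera_params takes no time and is no camera call.
- order.finish_job(): hands the job in, once; it reports no verdict.
Trained networks look in the newest picture that a camera, given by its name, has taken for a name from the list of things; names that differ only in an ending like _2 or _b are one class to them, and where a whole thing is asked for, a point or a joint stands for the part that bears it (a point fixed in the world has none). Each returns a list of dicts, best first, with "score" (0 to 1); they miss things now and then, are a little off and sometimes report something else, mostly with a low value. They report only what shows in the picture. A call takes as long as a camera call. They do not tell look-alikes from the thing itself.
- nets.boxes_of(camera, label): "location" ([row, column] as shares, 0 to 1, of the picture: columns of its width, rows of its height, amid what is visible of it).
- nets.trace(camera, label): "region" (400x640 bool, what is visible of it) and "location" ([row, column] as shares, 0 to 1, of the picture: columns of its width, rows of its height, amid what is visible of it).
The state is a dict: "clock": time; "q": joint angles; "qd": joint speeds; "joint_torque": joint torques, N m; "tool_pos": TCP position; "eef_rot": TCP orientation; "contact_force": force on the tool from outside, world axes, zero at the start; "moment": the same for the moment, N m; "opening": opening from 0.0 (shut) to 1.0 (fully open).
Only numpy, scipy, OpenCV 4.12 (cv2) and the standard library are available. Lean on these libraries where they do the work, as an engineer would, in place of code of your own. Each camera call takes 0.05 s, during which the arm holds its last target.

### The job

One of the three look-alike tins of binding screws is the full one, and only its weight tells. Working from the robot's left to its right, lift each tin in turn a few centimetres straight up off its pad, feel its weight, and set it back upright on the same pad (the last one may stay in hand if it is the one), without dropping or tipping any and leaving everything else on the shelf alone. Then hold the heaviest one up in the gripper, upright and still, its underside more than 15 cm above the shelf, with the other two back on their pads; finish while holding it, do not put it down.

Things in the scene. Friction and masses are not known exactly. Their poses are not given: they have to be found in the camera images.
- pad_left: the robot's left one (by y) of three identical black rubber discs, fixed to the shelf, 90 across, 4 thick; origin at the centre of the underside, on the shelf (z = 0)
- pad_mid: the middle one (by y) of three identical black rubber discs, fixed to the shelf, 90 across, 4 thick; origin at the centre of the underside, on the shelf (z = 0)
- pad_right: the robot's right one (by y) of three identical black rubber discs, fixed to the shelf, 90 across, 4 thick; origin at the centre of the underside, on the shelf (z = 0)
- tin_1: closed plain steel tin, an upright cylinder 58 in diameter and 80 high (its lid is fast and does not come off); origin at the centre of the underside, z up its axis. It starts standing upright on one of the three pads, within 6 of its centre, so its underside is 4 above the shelf. The three tins look alike and weigh between 0.13 and 0.70 kg, each pair differing by at least 0.08 kg and the heaviest by at least 0.13 kg; which tin stands on which pad changes from run to run
- tin_2: closed plain steel tin, an upright cylinder 58 in diameter and 80 high (its lid is fast and does not come off); origin at the centre of the underside, z up its axis. It starts standing upright on one of the three pads, within 6 of its centre, so its underside is 4 above the shelf. The three tins look alike and weigh between 0.13 and 0.70 kg, each pair differing by at least 0.08 kg and the heaviest by at least 0.13 kg; which tin stands on which pad changes from run to run
- tin_3: closed plain steel tin, an upright cylinder 58 in diameter and 80 high (its lid is fast and does not come off); origin at the centre of the underside, z up its axis. It starts standing upright on one of the three pads, within 6 of its centre, so its underside is 4 above the shelf. The three tins look alike and weigh between 0.13 and 0.70 kg, each pair differing by at least 0.08 kg and the heaviest by at least 0.13 kg; which tin stands on which pad changes from run to run
- bowl: bystander, loose: white ceramic bowl, 120 across, 50 high; origin at the centre of its underside
- toe_cap: bystander, loose: black rubber boot toe cap, about 92 x 84, 57 high; origin at the centre of its underside
- compass_case: bystander, loose: green plastic compass case with a snap lid, 88 x 64, 23 high; origin at the centre of its underside
- file_holder: bystander, loose: aluminium ski file holder with a clamped file, 190 long (its own x), 60 wide, 44 high; origin at the centre of its underside
- base_brush: bystander, loose: wooden brush block, bristles down, 110 (its own x) x 50, 40 high; origin at the centre of its underside
- screwdriver: bystander, loose: screwdriver lying along its own x, about 200 long; origin at the centre of its underside
- cleaner_jar: bystander, loose: small jar with a black cap, 52 across, 75 high; origin at the centre of its underside
Not all that is in view belongs to the job. Leave any pink or purple look-alike of the tin_2 alone.

How it is judged:
On the way, in this order (a step that is already met when the one before it is completed fails the run):
1. the tin on the left pad is lifted by the gripper at least 2 cm, above that pad (((horizontal distance between tin_1 and pad_left below 0.06 m and height (world z) of tin_1 above 0.024 m and contact force between the fingers and tin_1 above 0.5 N) or (horizontal distance between tin_2 and pad_left below 0.06 m and height (world z) of tin_2 above 0.024 m and contact force between the fingers and tin_2 above 0.5 N) or (horizontal distance between tin_3 and pad_left below 0.06 m and height (world z) of tin_3 above 0.024 m and contact force between the fingers and tin_3 above 0.5 N))), for 0.2 s.
2. the tin on the middle pad is lifted by the gripper at least 2 cm, above that pad (((horizontal distance between tin_1 and pad_mid below 0.06 m and height (world z) of tin_1 above 0.024 m and contact force between the fingers and tin_1 above 0.5 N) or (horizontal distance between tin_2 and pad_mid below 0.06 m and height (world z) of tin_2 above 0.024 m and contact force between the fingers and tin_2 above 0.5 N) or (horizontal distance between tin_3 and pad_mid below 0.06 m and height (world z) of tin_3 above 0.024 m and contact force between the fingers and tin_3 above 0.5 N))), for 0.2 s.
3. the tin on the right pad is lifted by the gripper at least 2 cm, above that pad (((horizontal distance between tin_1 and pad_right below 0.06 m and height (world z) of tin_1 above 0.024 m and contact force between the fingers and tin_1 above 0.5 N) or (horizontal distance between tin_2 and pad_right below 0.06 m and height (world z) of tin_2 above 0.024 m and contact force between the fingers and tin_2 above 0.5 N) or (horizontal distance between tin_3 and pad_right below 0.06 m and height (world z) of tin_3 above 0.024 m and contact force between the fingers and tin_3 above 0.5 N))), for 0.2 s.
At the end, for the whole second after the job is handed in: The heaviest tin is held in the gripper, still (under 3 cm/s), upright to 0.3 rad, its underside over 15 cm above the shelf; the two lighter tins (each loads its pad with under 4.4 N) stand upright, at rest and untouched on their pads, within 35 mm of where they started (((height (world z) of tin_1 above 0.15 m and angle between tin_1's own z axis and vertical below 0.3 rad and contact force between the fingers and tin_1 above 1 N and linear speed of each of tin_1, tin_2, tin_3 below 0.03 m/s and distance of each of tin_2, tin_3 from where it was at the start of the episode below 0.035 m and angle between each of tin_2, tin_3's own z axis and vertical below 0.1 rad and contact force between the fingers and tin_2 below 0.1 N and (contact force between tin_2 and pad_left above 0.5 N or contact force between tin_2 and pad_mid above 0.5 N or contact force between tin_2 and pad_right above 0.5 N) and contact force between each of tin_2, tin_3 and pad_left below 4.4 N and contact force between each of tin_2, tin_3 and pad_mid below 4.4 N and contact force between each of tin_2, tin_3 and pad_right below 4.4 N and contact force between the fingers and tin_3 below 0.1 N and (contact force between tin_3 and pad_left above 0.5 N or contact force between tin_3 and pad_mid above 0.5 N or contact force between tin_3 and pad_right above 0.5 N)) or (height (world z) of tin_2 above 0.15 m and angle between tin_2's own z axis and vertical below 0.3 rad and contact force between the fingers and tin_2 above 1 N and linear speed of each of tin_2, tin_1, tin_3 below 0.03 m/s and distance of each of tin_1, tin_3 from where it was at the start of the episode below 0.035 m and angle between each of tin_1, tin_3's own z axis and vertical below 0.1 rad and contact force between the fingers and tin_1 below 0.1 N and (contact force between tin_1 and pad_left above 0.5 N or contact force between tin_1 and pad_mid above 0.5 N or contact force between tin_1 and pad_right above 0.5 N) and contact force between each of tin_1, tin_3 and pad_left below 4.4 N and contact force between each of tin_1, tin_3 and pad_mid below 4.4 N and contact force between each of tin_1, tin_3 and pad_right below 4.4 N and contact force between the fingers and tin_3 below 0.1 N and (contact force between tin_3 and pad_left above 0.5 N or contact force between tin_3 and pad_mid above 0.5 N or contact force between tin_3 and pad_right above 0.5 N)) or (height (world z) of tin_3 above 0.15 m and angle between tin_3's own z axis and vertical below 0.3 rad and contact force between the fingers and tin_3 above 1 N and linear speed of each of tin_3, tin_1, tin_2 below 0.03 m/s and distance of each of tin_1, tin_2 from where it was at the start of the episode below 0.035 m and angle between each of tin_1, tin_2's own z axis and vertical below 0.1 rad and contact force between the fingers and tin_1 below 0.1 N and (contact force between tin_1 and pad_left above 0.5 N or contact force between tin_1 and pad_mid above 0.5 N or contact force between tin_1 and pad_right above 0.5 N) and contact force between each of tin_1, tin_2 and pad_left below 4.4 N and contact force between each of tin_1, tin_2 and pad_mid below 4.4 N and contact force between each of tin_1, tin_2 and pad_right below 4.4 N and contact force between the fingers and tin_2 below 0.1 N and (contact force between tin_2 and pad_left above 0.5 N or contact force between tin_2 and pad_mid above 0.5 N or contact force between tin_2 and pad_right above 0.5 N)))); the arm keeps its last pose, push and grip.
It fails at once if a tin is tipped by more than 0.5 rad (angle between any of tin_1, tin_2, tin_3's own z axis and vertical above 0.5 rad).
It fails at once if a tin is dropped: more than 15 mm above its pad with no finger touching it ((height (world z) of tin_1 above 0.019 m and contact force between the fingers and tin_1 below 0.02 N) or (height (world z) of tin_2 above 0.019 m and contact force between the fingers and tin_2 below 0.02 N) or (height (world z) of tin_3 above 0.019 m and contact force between the fingers and tin_3 below 0.02 N)).
It fails at once if a bystander is moved by more than 3 cm (distance of any of bowl, toe_cap, compass_case, file_holder, base_brush, screwdriver, cleaner_jar from where it was at the start of the episode above 0.03 m).
It also fails if it takes over 64 s, if anything falls off the work surface, if the arm or the gripper's body presses on something with over 40 N, if the wrist force passes 120 N, or if a joint passes its speed limit or range.

## Working session

There is one attempt and no reset: what is moved stays moved. The work goes in short steps, Python scripts to look and compute and a tool call to move; the robot and the scene stay as the last step left them, time stands still between calls to the robot, and variables do not carry over. Pictures are saved under pics/ and viewed, and the job is handed in when it is done.

Besides the shell and the picture viewer there is one more tool, called after "Request:" as name(argument=value, ...) on one line, values as JSON. send_rows: Moves the arm, as the interface text tells. Its arguments: {"type":"object","properties":{"series":{"type":"array"},"force":{"type":"number"}},"required":["series"]}

```bash
mkdir -p pics; ls; python3 - <<'E'
from plant import r, vision, order, nets
import cv2, numpy as np
s=r.get_state(); print({k:np.round(v,4).tolist() for k,v in s.items()})
for n in ("scene","top"):
    cv2.imwrite(f"pics/{n}0.png",vision.snapshot(n))
    p=vision.camera_params(n); print(n,{k:np.round(v,4).tolist() for k,v in p.items()})
    for l in ("tin_1","pad_left"):
        for d in nets.trace(n,l): print(n,l,round(d['score'],2),(np.array(d['location'])*[400,640]).round(1),d['region'].sum())
E
```

```text
pics
{'clock': 0.0, 'q': [-1.1972, 0.69, -0.1945, 1.5664, 0.1573, 0.9025, -0.2151], 'qd': [0.0008, 0.0001, -0.0007, 0.0007, 0.0009, -0.001, 0.0024], 'joint_torque': [0.0002, -52.7557, -1.2667, -15.3428, -0.0526, 0.0064, 0.0002], 'tool_pos': [0.2081, 0.5887, 0.2489], 'eef_rot': [0.8165, 0.5774, -0.0007, 0.0006], 'contact_force': [-0.2739, -0.2423, -0.2751], 'moment': [-0.0036, -0.0725, -0.0207], 'opening': 0.9952}
scene {'intrinsics': [[376.5643, 0.0, 319.2746], [0.0, 376.5643, 198.7274], [0.0, 0.0, 1.0]], 'D': [-0.0764, 0.0, 0.0, 0.0, 0.0], 'extrinsics': [[-0.5973, 0.802, -0.0086, 0.3473], [0.573, 0.4193, -0.7041, -0.2916], [-0.5611, -0.4255, -0.71, 1.207], [0.0, 0.0, 0.0, 1.0]]}
scene tin_1 0.91 [187.5 241.6] 972
scene tin_1 0.79 [245.4 401.2] 1195
scene tin_1 0.77 [156.7 212. ] 729
scene tin_1 0.69 [208.1 310.5] 988
scene tin_1 0.62 [158. 270.] 872
scene pad_left 0.7 [266.7 391.4] 542
scene pad_left 0.39 [122.9 254.3] 367
top {'intrinsics': [[418.5182, 0.0, 323.1495], [0.0, 418.5182, 199.8356], [0.0, 0.0, 1.0]], 'D': [-0.0978, 0.0, 0.0, 0.0, 0.0], 'extrinsics': [[-0.0271, -0.9996, -0.005, -0.0146], [-0.9964, 0.0275, -0.0798, 0.5661], [0.0799, 0.0029, -0.9968, 1.0644], [0.0, 0.0, 0.0, 1.0]]}
top tin_1 0.94 [166.4 379.8] 432
top tin_1 0.74 [208.8 394.2] 480
top tin_1 0.72 [182.8 316.9] 470
top tin_1 0.62 [196.6 229.7] 547
top tin_1 0.58 [180.1 434.4] 551
top pad_left 0.78 [198.3 249.5] 344
```

View pics/scene0.png

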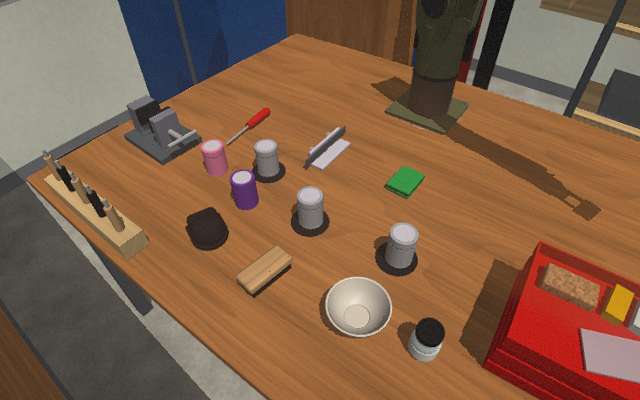

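View pics/top0.png

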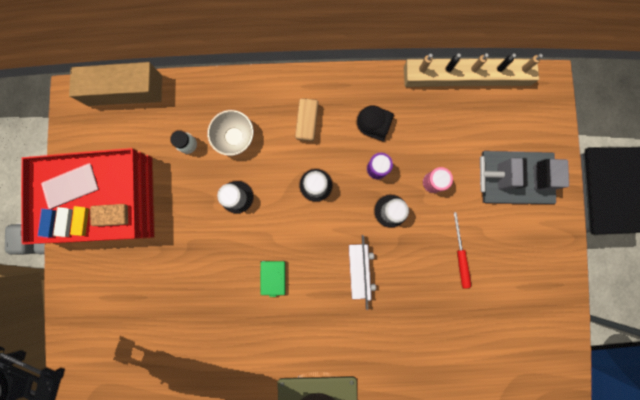

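The scene picture shows grey tins at (col,row) (401,245) on the left pad, (310,208) on the middle and (266,158) on the right. The candidates in the top picture are grey (230,197), (317,183) and (394,209), purple (380,166) and pink (440,180). I choose the three grey ones, which stand on the black pads; purple and pink are look-alikes with no pad.

```bash
cat > h.py <<'E'
from plant import r, vision, order, nets
import cv2, numpy as np
from scipy.optimize import least_squares
def proj(n,P):
    p=vision.camera_params(n);E=np.array(p['extrinsics'])
    return cv2.projectPoints(np.array(P,float).reshape(-1,1,3),cv2.Rodrigues(E[:3,:3])[0],E[:3,3],np.array(p['intrinsics']),np.array(p['D'],float))[0].reshape(-1,2)
def cyl(x,y,z0=.004,R=.029,H=.08):
    a=np.linspace(0,2*np.pi,48,endpoint=False)
    return np.array([[x+R*np.cos(t),y+R*np.sin(t),z] for z in (z0,z0+H) for t in a])
def sil(n,x,y,**k): return cv2.convexHull(proj(n,cyl(x,y,**k)).astype(np.float32))
def cen(n,x,y,**k):
    m=cv2.moments(sil(n,x,y,**k)); return np.array([m['m10'],m['m01']])/m['m00']
def ground(n,uv,z):
    return least_squares(lambda q:proj(n,[[q[0],q[1],z]])[0]-uv,[.55,0]).x
def state():
    s=r.get_state(); print({k:np.round(s[k],4).tolist() for k in('clock','q','tool_pos','eef_rot','contact_force','moment','opening')}); return s
E
python3 - <<'E'
from h import *
res={}
ims={n:vision.snapshot(n) for n in("scene","top")}
D={n:nets.trace(n,'tin_1') for n in ims}
pts=[]
for n in ims:
    for d in D[n]:
        ys,xs=np.nonzero(d['region']); c=np.array([xs.mean(),ys.mean()])
        q=least_squares(lambda q:cen(n,*q)-c,ground(n,c,.044)).x
        b=ims[n][ys,xs].mean(0)
        print(n,c.round(1),q.round(4),'area',len(xs),cv2.contourArea(sil(n,*q)).__round__(),'bgr',b.round())
for n in ims:
    for l in ("bowl","toe_cap","compass_case","file_holder","base_brush","screwdriver","cleaner_jar"):
        for d in nets.boxes_of(n,l)[:1]:
            c=np.array(d['location'])[::-1]*[640,400]; print(n,l,round(d['score'],2),ground(n,c,.02).round(3))
# pad: dark pixels crop
for n,c in (("top",[(230,197),(317,183),(394,209)]),):
    cv2.imwrite('pics/crop.png',cv2.resize(ims[n][140:260,200:460],None,fx=3,fy=3,interpolation=cv2.INTER_CUBIC))
print(r.get_state()['clock'])
E
```

```text
scene [214.6 157.3] [ 0.6091 -0.3168] area 720 812 bgr [123. 108. 167.]
scene [266.7 156.7] [ 0.5279 -0.2081] area 835 803 bgr [123. 126. 134.]
scene [244.1 188.8] [ 0.6484 -0.1702] area 943 950 bgr [120.  80. 114.]
scene [401. 245.] [0.5791 0.2056] area 1128 1226 bgr [133. 134. 139.]
scene [310.1 206.3] [ 0.6017 -0.0099] area 1015 1022 bgr [130. 133. 140.]
top [231.6 195.8] [0.5801 0.2024] area 539 566 bgr [188. 191. 195.]
top [379.3 165.2] [ 0.6477 -0.1757] area 465 542 bgr [188. 155. 183.]
top [394.4 210.4] [ 0.5315 -0.209 ] area 494 530 bgr [197. 200. 205.]
top [315.3 183.1] [ 0.6057 -0.0116] area 461 490 bgr [208. 210. 215.]
scene bowl 0.82 [0.735 0.208]
scene toe_cap 0.9 [ 0.767 -0.169]
scene compass_case 0.78 [0.373 0.118]
scene file_holder 0.81 [ 0.39  -0.124]
scene base_brush 0.91 [0.78  0.006]
scene screwdriver 0.62 [ 0.39  -0.381]
scene cleaner_jar 0.78 [0.713 0.335]
top bowl 0.64 [0.759 0.207]
top toe_cap 0.61 [ 0.761 -0.173]
top compass_case 0.72 [ 0.611 -0.01 ]
top file_holder 0.82 [ 0.38  -0.126]
top base_brush 0.6 [ 0.78  -0.005]
top screwdriver 0.79 [ 0.387 -0.382]
top cleaner_jar 0.87 [0.721 0.339]
1.2
```

View pics/crop.png

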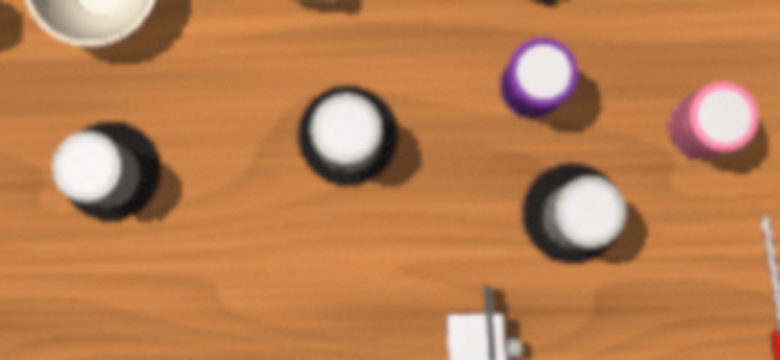

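The close crop confirms it: three grey tins with white lids on black discs, and purple and pink standing off to the right without discs. Next I refine the lid centres, then move above the left tin.

```bash
python3 - <<'E'
from h import *
im=vision.snapshot('top'); im2=vision.snapshot('scene')
for n,I,cs in(('top',im,[(230,197),(316,183),(394,210)]),('scene',im2,[(403,232),(310,195),(266,146)])):
  g=I.min(2)
  for c in cs:
    for th in((170,190) if n=='top' else (150,170)):
      m=(g>th).astype(np.uint8); k,lab,st,ce=cv2.connectedComponentsWithStats(m)
      j=min(range(1,k),key=lambda j:np.hypot(*(ce[j]-c))+(1e3 if st[j,4]<60 else 0))
      print(n,c,th,ce[j].round(1),st[j].tolist(),ground(n,ce[j],.084).round(4))
  # pads are dark
E
```

```text
top (230, 197) 170 [228.3 195.2] [218, 185, 22, 22, 379] [0.5786 0.2034]
top (230, 197) 190 [228.3 195.1] [218, 185, 21, 21, 355] [0.5787 0.2034]
top (316, 183) 170 [314.8 182.5] [304, 172, 22, 22, 377] [ 0.6038 -0.0108]
top (316, 183) 190 [314.7 182.5] [305, 172, 21, 22, 345] [ 0.6038 -0.0107]
top (394, 210) 170 [396.2 210.2] [386, 200, 22, 22, 380] [ 0.5303 -0.2086]
top (394, 210) 190 [396.1 210.2] [386, 200, 21, 21, 335] [ 0.5302 -0.2083]
scene (403, 232) 150 [404.  233.2] [391, 223, 27, 22, 463] [0.5792 0.2062]
scene (403, 232) 170 [403.8 232.8] [393, 224, 23, 18, 308] [0.5783 0.2054]
scene (310, 195) 150 [309.6 195.3] [297, 187, 26, 18, 336] [ 0.6049 -0.0076]
scene (310, 195) 170 [309.5 194.5] [300, 188, 20, 14, 231] [ 0.603  -0.0093]
scene (266, 146) 150 [265.1 145.7] [255, 140, 22, 13, 212] [ 0.5312 -0.205 ]
scene (266, 146) 170 [264.9 145.1] [257, 140, 17, 11, 153] [ 0.5296 -0.2071]
```

Request:
send_rows(series=[{"delta_pos": [-24,48,0],"turn": -19.5,"jaw": 0},{"delta_pos": [-24,48,0],"turn": -19.5,"jaw": 0},{"delta_pos": [-24,48,0],"turn": -19.5,"jaw": 0},{"delta_pos": [-24,48,0],"turn": -19.5,"jaw": 0},{"delta_pos": [-24,48,0],"turn": -19.5,"jaw": 0},{"delta_pos": [-24,48,0],"turn": -19.5,"jaw": 0},{"delta_pos": [-24,48,0],"turn": -19.5,"jaw": 0},{"delta_pos": [-24,48,0],"turn": -19.5,"jaw": 0}])

```text
clock: 1.97
tool_pos: [0.441, 0.3477, 0.2499]
eef_rot: [0.707, 0.707, 0.0, 0.0]
contact_force: [0.4, 0.2, 0.3]
opening: 1.0
```

Request:
send_rows(series=[{"delta_pos": [-14.4,13.8,0],"turn": 0,"jaw": 0},{"delta_pos": [-14.4,13.8,0],"turn": 0,"jaw": 0},{"delta_pos": [-14.4,13.8,0],"turn": 0,"jaw": 0},{"delta_pos": [-14.4,13.8,0],"turn": 0,"jaw": 0},{"delta_pos": [-14.4,13.8,0],"turn": 0,"jaw": 0},{"delta_pos": [-14.4,13.8,5],"turn": 0,"jaw": 0},{"delta_pos": [-14.4,13.8,9],"turn": 0,"jaw": 0},{"delta_pos": [-14.4,13.8,9],"turn": 0,"jaw": 0}])

```text
clock: 2.63
tool_pos: [0.5746, 0.2026, 0.1539]
eef_rot: [0.707, 0.707, -0.005, -0.002]
contact_force: [-1.5, -0.3, -0.1]
opening: 1.005
```

```bash
python3 - <<'E'
from h import *
state()
im=vision.snapshot('scene'); cv2.imwrite('pics/s1.png',cv2.resize(im[100:300,280:520],None,fx=3,fy=3))
state()
E
```

```text
{'clock': 2.6333, 'q': [-0.2451, 0.8046, -0.3042, 1.6855, 0.3355, 0.7144, 0.8507], 'tool_pos': [0.5746, 0.2026, 0.1539], 'eef_rot': [0.7073, 0.7068, -0.0051, -0.0018], 'contact_force': [-1.5029, -0.3234, -0.1158], 'moment': [-0.0153, 0.1077, 0.0069], 'opening': 1.0052}
{'clock': 2.6833, 'q': [-0.2459, 0.8028, -0.3054, 1.6837, 0.3348, 0.7167, 0.8513], 'tool_pos': [0.5748, 0.2038, 0.1554], 'eef_rot': [0.7069, 0.7073, -0.0045, -0.0017], 'contact_force': [-0.0215, -0.7152, 0.1449], 'moment': [0.0481, 0.0487, -0.087], 'opening': 1.0023}
```

View pics/s1.png

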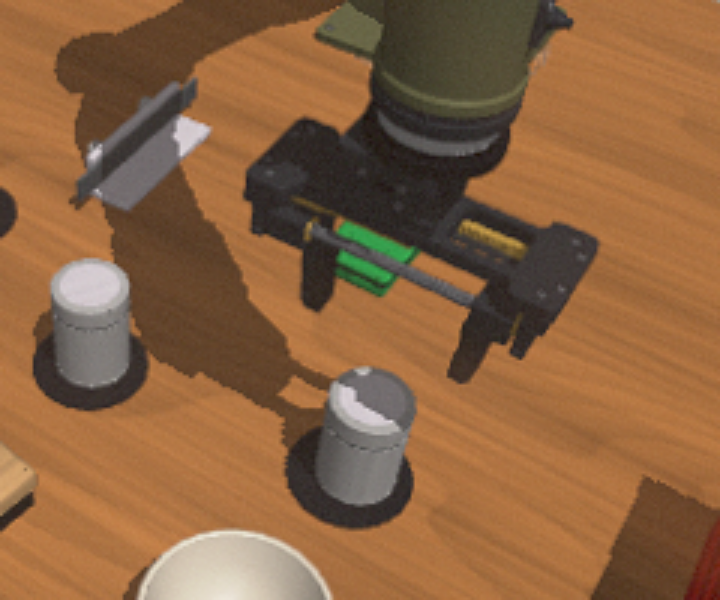

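The picture shows the open jaws over the left tin in the crop at (365,430), spread along y and clear of the bowl. Going down.

Request:
send_rows(series=[{"delta_pos": [0,0.3,3],"turn": 0,"jaw": 0},{"delta_pos": [0,0.3,5.5],"turn": 0,"jaw": 0},{"delta_pos": [0,0.3,8],"turn": 0,"jaw": 0},{"delta_pos": [0,0.3,10],"turn": 0,"jaw": 0},{"delta_pos": [0,0.3,10.5],"turn": 0,"jaw": 0},{"delta_pos": [0,0.3,10.5],"turn": 0,"jaw": 0},{"delta_pos": [0,0.3,10.5],"turn": 0,"jaw": 0},{"delta_pos": [0,0.3,10.5],"turn": 0,"jaw": 0}], force=30)

```text
clock: 3.35
tool_pos: [0.5821, 0.2064, 0.0569]
eef_rot: [0.707, 0.707, 0.002, 0.001]
contact_force: [-0.4, -0.4, -0.4]
opening: 1.001
```

```bash
cat >> h.py <<'E'
def avg(N=10):
    F=[];T=[];M=[]
    for i in range(N):
        vision.snapshot('top'); s=r.get_state(); F.append(s['contact_force']); T.append(s['joint_torque']);M.append(s['moment'])
    F=np.array(F);T=np.array(T)
    print('t',s['clock'],'pos',np.round(s['tool_pos'],4),'open',round(s['opening'],3),'\nF',F.mean(0).round(3),'sd',F.std(0).round(2),'M',np.mean(M,0).round(3),'tau',T.mean(0).round(3),'q',np.round(s['q'],3))
E
python3 - <<'E'
from h import *
avg(8)
E
```

```text
t 3.75 pos [0.5809 0.2054 0.055 ] open 1.0 
F [-0.014  0.069  0.232] sd [0.58 0.72 0.26] M [0.022 0.012 0.011] tau [-4.4000e-02 -5.6853e+01 -2.2890e+00 -9.1370e+00 -1.7000e-02  6.3000e-02
  1.0000e-03] q [-0.281  0.952 -0.24   1.714  0.398  0.524  0.8  ]
```

Request:
send_rows(series=[{"delta_pos": [0,-0.1,0.3],"turn": 0,"jaw": 0.3},{"delta_pos": [0,-0.1,0.3],"turn": 0,"jaw": 0.5},{"delta_pos": [0,-0.1,0.3],"turn": 0,"jaw": 1},{"delta_pos": [0,-0.1,0.3],"turn": 0,"jaw": 1},{"delta_pos": [0,-0.1,0.3],"turn": 0,"jaw": 1},{"delta_pos": [0,-0.1,0.3],"turn": 0,"jaw": 1},{"delta_pos": [0,-0.1,0.3],"turn": 0,"jaw": 1},{"delta_pos": [0,-0.1,0.3],"turn": 0,"jaw": 1}], force=30)

```text
clock: 4.42
tool_pos: [0.5797, 0.205, 0.0516]
eef_rot: [0.707, 0.707, -0.0, 0.0]
contact_force: [0.2, -0.8, -0.7]
opening: 0.652
```

```bash
python3 - <<'E'
from h import *
avg(3)
E
```

```text
t 4.5667 pos [0.5797 0.2052 0.0516] open 0.65 
F [-0.077 -1.464 -1.327] sd [0.32 0.34 0.24] M [-0.262  0.029 -0.017] tau [-7.9500e-01 -5.7465e+01 -3.0100e+00 -9.4000e+00 -1.6200e-01 -2.4100e-01
 -3.0000e-03] q [-0.284  0.956 -0.237  1.718  0.4    0.516  0.797]
```

Request:
send_rows(series=[{"delta_pos": [0,0,-0.8],"turn": 0,"jaw": 1},{"delta_pos": [0,0,-2],"turn": 0,"jaw": 1},{"delta_pos": [0,0,-3.5],"turn": 0,"jaw": 1},{"delta_pos": [0,0,-4.5],"turn": 0,"jaw": 1},{"delta_pos": [0,0,-5],"turn": 0,"jaw": 1},{"delta_pos": [0,0,-5],"turn": 0,"jaw": 1},{"delta_pos": [0,0,-5],"turn": 0,"jaw": 1},{"delta_pos": [0,0,-5],"turn": 0,"jaw": 1}])

```text
clock: 5.23
tool_pos: [0.5793, 0.2053, 0.1012]
eef_rot: [0.707, 0.707, -0.0, -0.0]
contact_force: [-0.5, 0.5, -2.4]
opening: 0.653
```

```bash
python3 - <<'E'
from h import *
avg(4);avg(16)
cv2.imwrite('pics/s2.png',cv2.resize(vision.snapshot('scene')[100:300,280:520],None,fx=3,fy=3))
E
```

```text
t 5.4333 pos [0.5794 0.2054 0.1011] open 0.654 
F [ 0.268  0.109 -2.888] sd [0.39 0.16 0.56] M [ 0.035 -0.025  0.005] tau [ 1.5000e-02 -5.7720e+01 -2.7960e+00 -1.1039e+01 -1.9000e-02  7.4000e-02
 -0.0000e+00] q [-0.264  0.882 -0.272  1.705  0.372  0.607  0.821]
t 6.2333 pos [0.5798 0.2055 0.1017] open 0.652 
F [ 0.006  0.13  -2.979] sd [0.5  0.52 0.5 ] M [ 0.023 -0.003 -0.009] tau [-1.0000e-03 -5.7443e+01 -2.7820e+00 -1.1012e+01 -1.9000e-02  7.5000e-02
 -0.0000e+00] q [-0.264  0.881 -0.272  1.705  0.372  0.607  0.821]
```

View pics/s2.png

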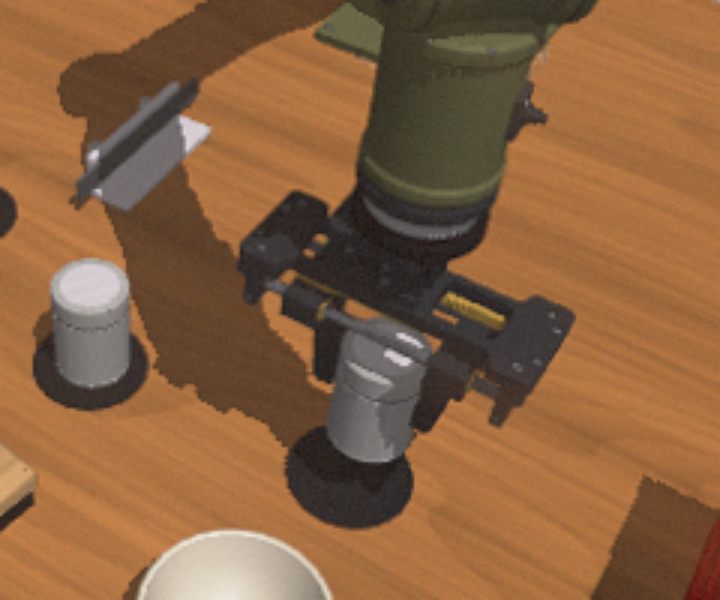

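The tin is lifted upright, its base at about (370,450) in the crop above its disc, and weighs about 3.1 N (0.32 kg). Setting it back.

Request:
send_rows(series=[{"delta_pos": [0,0,1.5],"turn": 0,"jaw": 1},{"delta_pos": [0,0,3],"turn": 0,"jaw": 1},{"delta_pos": [0,0,4],"turn": 0,"jaw": 1},{"delta_pos": [0,0,4.6],"turn": 0,"jaw": 1},{"delta_pos": [0,0,4.8],"turn": 0,"jaw": 1},{"delta_pos": [0,0,5],"turn": 0,"jaw": 1},{"delta_pos": [0,0,5],"turn": 0,"jaw": 1},{"delta_pos": [0,0,5],"turn": 0,"jaw": 1}])

```text
clock: 6.95
tool_pos: [0.5802, 0.2057, 0.0523]
eef_rot: [0.707, 0.707, 0.001, 0.0]
contact_force: [-0.5, -0.6, -2.8]
opening: 0.65
```

```bash
python3 - <<'E'
from h import *
avg(4)
E
```

```text
t 7.15 pos [0.58   0.2056 0.0521] open 0.648 
F [-0.014  0.131 -2.833] sd [0.33 0.63 0.19] M [ 0.012 -0.006  0.01 ] tau [-1.6000e-02 -5.8598e+01 -2.3670e+00 -9.4200e+00 -1.8000e-02  7.0000e-02
  0.0000e+00] q [-0.283  0.955 -0.238  1.717  0.4    0.516  0.796]
```

Request:
send_rows(series=[{"delta_pos": [0,0,0.05],"turn": 0,"jaw": 1},{"delta_pos": [0,0,0.1],"turn": 0,"jaw": 1},{"delta_pos": [0,0,0.1],"turn": 0,"jaw": 1},{"delta_pos": [0,0,0.1],"turn": 0,"jaw": 1}])

```text
clock: 7.48
tool_pos: [0.5801, 0.2056, 0.0515]
eef_rot: [0.707, 0.707, 0.0, 0.0]
contact_force: [-1.5, -0.6, 5.4]
opening: 0.651
```

```bash
python3 - <<'E'
from h import *
avg(4)
E
```

```text
t 7.6833 pos [0.5801 0.2056 0.0516] open 0.65 
F [-1.367 -0.618  5.75 ] sd [0.25 0.29 0.36] M [-0.153  0.399  0.004] tau [-1.8000e-01 -5.3808e+01 -2.1310e+00 -9.1260e+00  7.3000e-02 -5.0200e-01
 -2.0000e-03] q [-0.284  0.956 -0.237  1.717  0.401  0.515  0.796]
```

Seated (pressing about 6 N); releasing, then rising.

Request:
send_rows(series=[{"delta_pos": [0,0,-0.05],"turn": 0,"jaw": 0.3},{"delta_pos": [0,0,-0.05],"turn": 0,"jaw": 0.2},{"delta_pos": [0,0,-0.05],"turn": 0,"jaw": 0},{"delta_pos": [0,0,-0.05],"turn": 0,"jaw": 0},{"delta_pos": [0,0,-0.05],"turn": 0,"jaw": 0},{"delta_pos": [0,0,-0.05],"turn": 0,"jaw": 0}])

```text
clock: 8.18
tool_pos: [0.5798, 0.2055, 0.0511]
eef_rot: [0.707, 0.707, 0.0, -0.0]
contact_force: [-0.0, 0.2, 0.4]
opening: 1.0
```

Request:
send_rows(series=[{"delta_pos": [0,0,-2],"turn": 0,"jaw": 0},{"delta_pos": [0,0,-5],"turn": 0,"jaw": 0},{"delta_pos": [0,0,-8],"turn": 0,"jaw": 0},{"delta_pos": [0,0,-11],"turn": 0,"jaw": 0},{"delta_pos": [0,0,-12],"turn": 0,"jaw": 0},{"delta_pos": [0,0,-12],"turn": 0,"jaw": 0},{"delta_pos": [0,0,-12],"turn": 0,"jaw": 0}])

```text
clock: 8.77
tool_pos: [0.5797, 0.2052, 0.171]
eef_rot: [0.707, 0.707, 0.0, 0.0]
contact_force: [0.5, -1.0, 0.4]
opening: 0.999
```

```bash
python3 - <<'E'
from h import *
avg(4)
cv2.imwrite('pics/s3.png',cv2.resize(vision.snapshot('scene')[100:300,280:520],None,fx=3,fy=3))
E
```

```text
t 8.9667 pos [0.5788 0.205  0.1694] open 0.997 
F [-0.121  0.188 -0.352] sd [0.67 0.4  0.36] M [ 0.042  0.044 -0.016] tau [ 2.2000e-02 -5.4803e+01 -3.0960e+00 -1.2842e+01 -1.8000e-02  5.9000e-02
 -1.0000e-03] q [-0.24   0.787 -0.315  1.667  0.33   0.744  0.858]
```

View pics/s3.png

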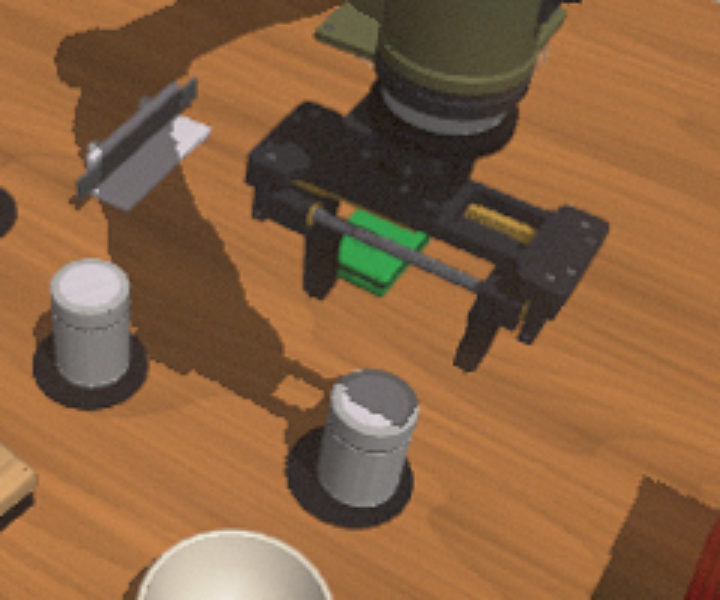

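The left tin stands upright on its disc at (365,440) in the crop. Moving to the middle tin.

Request:
send_rows(series=[{"delta_pos": [-21.4,2.5,0],"turn": 0,"jaw": 0},{"delta_pos": [-21.4,2.5,0],"turn": 0,"jaw": 0},{"delta_pos": [-21.4,2.5,0],"turn": 0,"jaw": 0},{"delta_pos": [-21.4,2.5,0],"turn": 0,"jaw": 0},{"delta_pos": [-21.4,2.5,0],"turn": 0,"jaw": 0},{"delta_pos": [-21.4,2.5,0],"turn": 0,"jaw": 0},{"delta_pos": [-21.4,2.5,0],"turn": 0,"jaw": 0},{"delta_pos": [-21.4,2.5,0],"turn": 0,"jaw": 0}])

```text
clock: 9.68
tool_pos: [0.6046, -0.0081, 0.1705]
eef_rot: [0.707, 0.707, 0.0, -0.001]
contact_force: [-1.1, 0.9, 0.1]
opening: 1.001
```

```bash
python3 - <<'E'
from h import *
avg(3)
cv2.imwrite('pics/s4.png',cv2.resize(vision.snapshot('scene')[80:280,200:440],None,fx=3,fy=3))
E
```

```text
t 9.8333 pos [ 0.6047 -0.0054  0.171 ] open 0.999 
F [0.636 0.65  0.208] sd [0.24 0.47 0.24] M [0.068 0.008 0.001] tau [ 1.4540e+00 -5.2875e+01 -2.8540e+00 -1.2325e+01  5.7000e-02  1.1300e-01
 -1.0000e-03] q [ 0.134  0.777 -0.355  1.697  0.369  0.734  1.171]
```

View pics/s4.png

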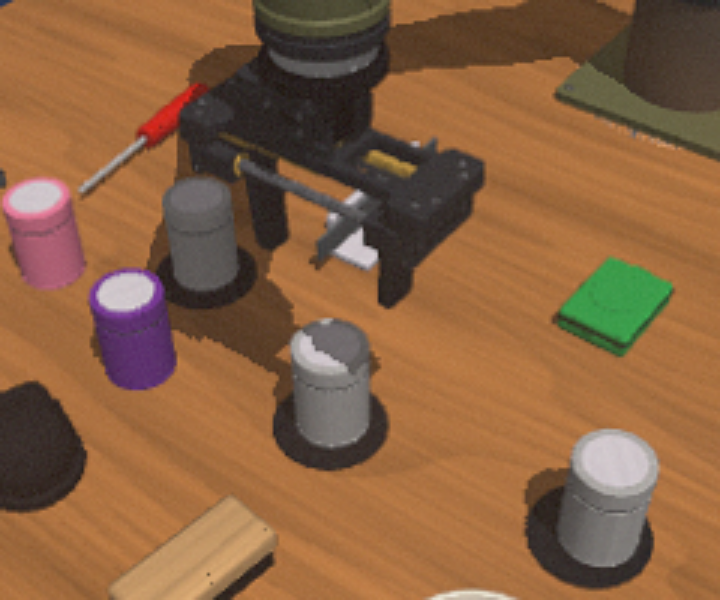

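The picture shows the jaws over the middle tin, which is in the crop at (332,385), with both fingers clear of everything.

Request:
send_rows(series=[{"delta_pos": [-0.1,0,3],"turn": 0,"jaw": 0},{"delta_pos": [-0.1,0,6],"turn": 0,"jaw": 0},{"delta_pos": [-0.1,0,9],"turn": 0,"jaw": 0},{"delta_pos": [-0.1,0,11],"turn": 0,"jaw": 0},{"delta_pos": [-0.1,0,11.9],"turn": 0,"jaw": 0},{"delta_pos": [-0.1,0,11.9],"turn": 0,"jaw": 0},{"delta_pos": [-0.1,0,11.9],"turn": 0,"jaw": 0},{"delta_pos": [-0.1,0,11.9],"turn": 0,"jaw": 0}])

```text
clock: 10.55
tool_pos: [0.6061, -0.0088, 0.0537]
eef_rot: [0.707, 0.707, 0.001, 0.001]
contact_force: [-0.2, -0.6, -0.1]
opening: 0.999
```

```bash
python3 - <<'E'
from h import *
avg(8)
E
```

```text
t 10.95 pos [ 0.6051 -0.0096  0.0526] open 1.0 
F [ 0.236  0.018 -0.292] sd [0.43 0.51 0.56] M [0.005 0.006 0.006] tau [-9.3000e-02 -5.6004e+01 -2.6180e+00 -8.5660e+00 -7.0000e-03  7.1000e-02
  1.0000e-03] q [ 0.088  0.949 -0.264  1.749  0.454  0.504  1.099]
```

Request:
send_rows(series=[{"delta_pos": [0,0,0],"turn": 0,"jaw": 0.3},{"delta_pos": [0,0,0],"turn": 0,"jaw": 0.5},{"delta_pos": [0,0,0],"turn": 0,"jaw": 1},{"delta_pos": [0,0,0],"turn": 0,"jaw": 1},{"delta_pos": [0,0,0],"turn": 0,"jaw": 1},{"delta_pos": [0,0,0],"turn": 0,"jaw": 1},{"delta_pos": [0,0,0],"turn": 0,"jaw": 1},{"delta_pos": [0,0,0],"turn": 0,"jaw": 1}], force=30)

```text
clock: 11.62
tool_pos: [0.6049, -0.0097, 0.0522]
eef_rot: [0.707, 0.707, -0.0, 0.0]
contact_force: [0.5, -1.0, -0.0]
opening: 0.652
```

```bash
python3 - <<'E'
from h import *
avg(3)
E
```

```text
t 11.7667 pos [ 0.6049 -0.0097  0.0521] open 0.652 
F [-0.191 -0.484 -0.354] sd [0.15 0.19 0.26] M [-0.164  0.    -0.001] tau [-4.9500e-01 -5.6235e+01 -3.0770e+00 -8.5690e+00 -1.1900e-01 -4.1000e-02
 -3.0000e-03] q [ 0.088  0.949 -0.263  1.749  0.454  0.504  1.099]
```

Request:
send_rows(series=[{"delta_pos": [0,0,-0.8],"turn": 0,"jaw": 1},{"delta_pos": [0,0,-2],"turn": 0,"jaw": 1},{"delta_pos": [0,0,-3.5],"turn": 0,"jaw": 1},{"delta_pos": [0,0,-4.5],"turn": 0,"jaw": 1},{"delta_pos": [0,0,-5],"turn": 0,"jaw": 1},{"delta_pos": [0,0,-5],"turn": 0,"jaw": 1},{"delta_pos": [0,0,-5],"turn": 0,"jaw": 1},{"delta_pos": [0,0,-5],"turn": 0,"jaw": 1}])

```text
clock: 12.43
tool_pos: [0.6045, -0.0096, 0.1018]
eef_rot: [0.707, 0.707, -0.0, -0.0]
contact_force: [-0.7, -0.1, -1.4]
opening: 0.646
```

```bash
python3 - <<'E'
from h import *
avg(4);avg(16)
cv2.imwrite('pics/s5.png',cv2.resize(vision.snapshot('scene')[80:280,200:440],None,fx=3,fy=3))
E
```

```text
t 12.6333 pos [ 0.6045 -0.0095  0.1016] open 0.653 
F [ 0.36   0.351 -1.428] sd [0.45 0.3  0.24] M [0.016 0.019 0.02 ] tau [ 2.400e-02 -5.605e+01 -3.157e+00 -1.039e+01 -5.000e-03  8.200e-02
 -0.000e+00] q [ 0.111  0.875 -0.305  1.736  0.422  0.597  1.128]
t 13.4333 pos [ 0.6049 -0.0095  0.1022] open 0.647 
F [ 0.054 -0.159 -1.477] sd [0.4  0.61 0.6 ] M [ 0.018 -0.005  0.01 ] tau [-1.0000e-03 -5.5781e+01 -3.1450e+00 -1.0368e+01 -5.0000e-03  8.1000e-02
 -0.0000e+00] q [ 0.111  0.874 -0.305  1.736  0.421  0.597  1.128]
```

View pics/s5.png

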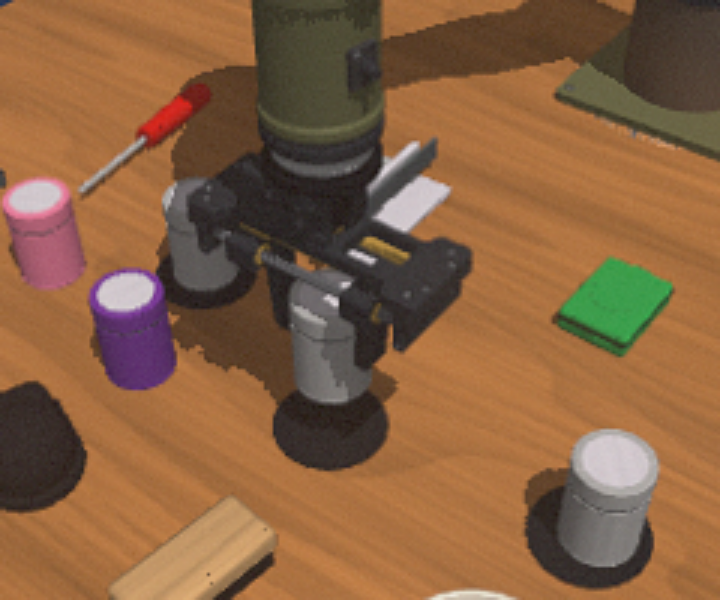

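The middle tin is lifted upright above its disc (base at (332,390) in the crop) and weighs about 1.5 N, so it is lighter than the left. Setting it back.

Request:
send_rows(series=[{"delta_pos": [0,0,1.5],"turn": 0,"jaw": 1},{"delta_pos": [0,0,3],"turn": 0,"jaw": 1},{"delta_pos": [0,0,4],"turn": 0,"jaw": 1},{"delta_pos": [0,0,4.6],"turn": 0,"jaw": 1},{"delta_pos": [0,0,4.8],"turn": 0,"jaw": 1},{"delta_pos": [0,0,5],"turn": 0,"jaw": 1},{"delta_pos": [0,0,5.05],"turn": 0,"jaw": 1},{"delta_pos": [0,0,5.05],"turn": 0,"jaw": 1}])

```text
clock: 14.15
tool_pos: [0.6053, -0.0094, 0.0522]
eef_rot: [0.707, 0.707, 0.0, 0.0]
contact_force: [0.6, 0.2, -1.4]
opening: 0.651
```

```bash
python3 - <<'E'
from h import *
avg(4)
E
```

```text
t 14.35 pos [ 0.6054 -0.0095  0.0522] open 0.647 
F [ 0.349 -0.11  -0.731] sd [0.3 0.5 0.5] M [ 0.021 -0.035  0.002] tau [-1.0000e-03 -5.6547e+01 -2.6090e+00 -8.5840e+00 -4.0000e-03  9.9000e-02
  0.0000e+00] q [ 0.088  0.95  -0.264  1.748  0.455  0.503  1.098]
```

Request:
send_rows(series=[{"delta_pos": [0,0,0.05],"turn": 0,"jaw": 1},{"delta_pos": [0,0,0.08],"turn": 0,"jaw": 1},{"delta_pos": [0,0,0.08],"turn": 0,"jaw": 1},{"delta_pos": [0,0,0.08],"turn": 0,"jaw": 1}])

```text
clock: 14.68
tool_pos: [0.6054, -0.0095, 0.0521]
eef_rot: [0.707, 0.707, 0.0, 0.001]
contact_force: [-1.0, 0.0, 6.9]
opening: 0.649
```

```bash
python3 - <<'E'
from h import *
avg(4)
E
```

```text
t 14.8833 pos [ 0.6054 -0.0095  0.0521] open 0.65 
F [-1.24  -0.133  6.673] sd [0.54 0.91 0.46] M [0.032 0.364 0.008] tau [-9.4000e-02 -5.2382e+01 -2.3140e+00 -8.4490e+00  9.9000e-02 -4.0800e-01
 -5.0000e-03] q [ 0.087  0.95  -0.264  1.749  0.456  0.503  1.098]
```

Seated. Releasing and rising.

Request:
send_rows(series=[{"delta_pos": [0,0,-0.05],"turn": 0,"jaw": 0.3},{"delta_pos": [0,0,-0.05],"turn": 0,"jaw": 0.2},{"delta_pos": [0,0,-0.05],"turn": 0,"jaw": 0},{"delta_pos": [0,0,-0.05],"turn": 0,"jaw": 0},{"delta_pos": [0,0,-0.05],"turn": 0,"jaw": 0},{"delta_pos": [0,0,-0.05],"turn": 0,"jaw": 0}])

```text
clock: 15.38
tool_pos: [0.6048, -0.0095, 0.0512]
eef_rot: [0.707, 0.707, -0.0, -0.0]
contact_force: [-0.4, 0.1, -0.1]
opening: 1.002
```

Request:
send_rows(series=[{"delta_pos": [0,0,-2],"turn": 0,"jaw": 0},{"delta_pos": [0,0,-5],"turn": 0,"jaw": 0},{"delta_pos": [0,0,-8],"turn": 0,"jaw": 0},{"delta_pos": [0,0,-11],"turn": 0,"jaw": 0},{"delta_pos": [0,0,-12],"turn": 0,"jaw": 0},{"delta_pos": [0,0,-12],"turn": 0,"jaw": 0},{"delta_pos": [0,0,-12],"turn": 0,"jaw": 0}])

```text
clock: 15.97
tool_pos: [0.6047, -0.0097, 0.1711]
eef_rot: [0.707, 0.707, -0.0, 0.0]
contact_force: [-0.6, -0.4, 0.6]
opening: 0.999
```

```bash
python3 - <<'E'
from h import *
avg(3)
E
```

```text
t 16.1167 pos [ 0.6037 -0.0097  0.1695] open 1.002 
F [ 0.252 -0.325 -0.092] sd [0.27 0.28 0.45] M [0.026 0.028 0.015] tau [ 2.1000e-02 -5.4158e+01 -3.6150e+00 -1.2575e+01 -3.0000e-03  6.3000e-02
 -1.0000e-03] q [ 0.14   0.779 -0.355  1.698  0.373  0.735  1.17 ]
```

Request:
send_rows(series=[{"delta_pos": [-19.8,-7.4,0],"turn": 0,"jaw": 0},{"delta_pos": [-19.8,-7.4,0],"turn": 0,"jaw": 0},{"delta_pos": [-19.8,-7.4,0],"turn": 0,"jaw": 0},{"delta_pos": [-19.8,-7.4,0],"turn": 0,"jaw": 0},{"delta_pos": [-19.8,-7.4,0],"turn": 0,"jaw": 0},{"delta_pos": [-19.8,-7.4,0],"turn": 0,"jaw": 0},{"delta_pos": [-19.8,-7.4,0],"turn": 0,"jaw": 0},{"delta_pos": [-19.8,-7.4,0],"turn": 0,"jaw": 0}])

```text
clock: 16.78
tool_pos: [0.5308, -0.2069, 0.1704]
eef_rot: [0.707, 0.707, 0.0, -0.001]
contact_force: [0.6, 0.9, -0.6]
opening: 1.0
```

```bash
python3 - <<'E'
from h import *
avg(5)
cv2.imwrite('pics/s6.png',cv2.resize(vision.snapshot('scene')[60:260,160:400],None,fx=3,fy=3))
E
```

```text
t 17.0333 pos [ 0.5317 -0.2056  0.1713] open 0.998 
F [0.083 0.656 0.58 ] sd [0.76 0.38 0.73] M [ 0.058 -0.014  0.024] tau [ 8.2600e-01 -5.0215e+01 -3.3650e+00 -1.1247e+01  3.6000e-02  1.0200e-01
 -2.0000e-03] q [ 0.516  0.743 -0.389  1.802  0.42   0.678  1.463]
```

View pics/s6.png

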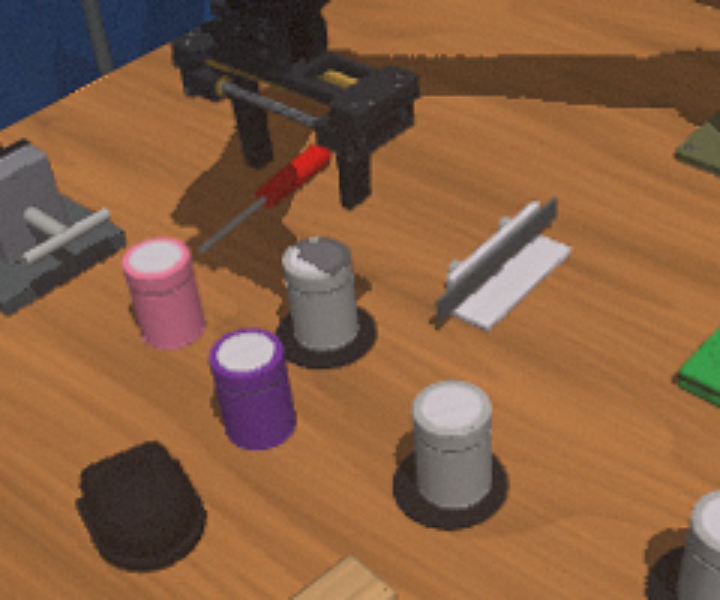

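The middle tin (452,445 in the crop) is back upright on its disc. The jaws are above the right tin (322,300), clear of purple (250,390).

Request:
send_rows(series=[{"delta_pos": [0,0,3],"turn": 0,"jaw": 0},{"delta_pos": [0,0,6],"turn": 0,"jaw": 0},{"delta_pos": [0,0,9],"turn": 0,"jaw": 0},{"delta_pos": [0,0,11],"turn": 0,"jaw": 0},{"delta_pos": [0,0,11.9],"turn": 0,"jaw": 0},{"delta_pos": [0,0,11.9],"turn": 0,"jaw": 0},{"delta_pos": [0,0,11.9],"turn": 0,"jaw": 0},{"delta_pos": [0,0,11.9],"turn": 0,"jaw": 0}])

```text
clock: 17.75
tool_pos: [0.5321, -0.2076, 0.0537]
eef_rot: [0.707, 0.707, 0.001, 0.001]
contact_force: [0.3, -0.7, -0.1]
opening: 1.0
```

```bash
python3 - <<'E'
from h import *
avg(8)
E
```

```text
t 18.15 pos [ 0.5312 -0.2077  0.0528] open 0.999 
F [ 0.02  -0.447 -0.243] sd [0.46 0.24 0.37] M [0.018 0.022 0.002] tau [-6.3000e-02 -5.3619e+01 -2.4780e+00 -7.1220e+00  3.0000e-03  7.6000e-02
  1.0000e-03] q [ 0.447  0.923 -0.267  1.857  0.527  0.431  1.368]
```

Request:
send_rows(series=[{"delta_pos": [0,0,0],"turn": 0,"jaw": 0.3},{"delta_pos": [0,0,0],"turn": 0,"jaw": 0.5},{"delta_pos": [0,0,0],"turn": 0,"jaw": 1},{"delta_pos": [0,0,0],"turn": 0,"jaw": 1},{"delta_pos": [0,0,0],"turn": 0,"jaw": 1},{"delta_pos": [0,0,0],"turn": 0,"jaw": 1},{"delta_pos": [0,0,0],"turn": 0,"jaw": 1},{"delta_pos": [0,0,0],"turn": 0,"jaw": 1}], force=30)

```text
clock: 18.82
tool_pos: [0.531, -0.2085, 0.0524]
eef_rot: [0.707, 0.707, -0.0, 0.0]
contact_force: [-1.4, -3.2, 0.1]
opening: 0.647
```

```bash
python3 - <<'E'
from h import *
avg(3)
E
```

```text
t 18.9667 pos [ 0.531  -0.2084  0.0524] open 0.649 
F [-0.073 -2.954 -0.137] sd [0.09 0.21 0.08] M [-0.789 -0.025 -0.008] tau [-2.0520e+00 -5.3147e+01 -4.5250e+00 -6.2080e+00 -5.2600e-01 -1.3500e-01
 -1.5000e-02] q [ 0.447  0.924 -0.265  1.857  0.528  0.431  1.368]
```

Request:
send_rows(series=[{"delta_pos": [0,0,-0.8],"turn": 0,"jaw": 1},{"delta_pos": [0,0,-2],"turn": 0,"jaw": 1},{"delta_pos": [0,0,-3.5],"turn": 0,"jaw": 1},{"delta_pos": [0,0,-4.5],"turn": 0,"jaw": 1},{"delta_pos": [0,0,-5],"turn": 0,"jaw": 1},{"delta_pos": [0,0,-5],"turn": 0,"jaw": 1},{"delta_pos": [0,0,-5],"turn": 0,"jaw": 1},{"delta_pos": [0,0,-5],"turn": 0,"jaw": 1}])

```text
clock: 19.63
tool_pos: [0.5305, -0.2073, 0.1019]
eef_rot: [0.707, 0.707, -0.0, -0.001]
contact_force: [-0.4, 0.0, -5.6]
opening: 0.65
```

```bash
python3 - <<'E'
from h import *
avg(4);avg(16)
cv2.imwrite('pics/s7.png',cv2.resize(vision.snapshot('scene')[60:260,160:400],None,fx=3,fy=3))
E
```

```text
t 19.8333 pos [ 0.5307 -0.2074  0.1018] open 0.647 
F [ 0.469  0.371 -6.463] sd [0.68 0.55 0.26] M [ 0.015 -0.034  0.   ] tau [ 1.6000e-02 -5.6188e+01 -3.5070e+00 -9.8020e+00  5.0000e-03  9.6000e-02
 -0.0000e+00] q [ 0.479  0.846 -0.323  1.844  0.487  0.532  1.405]
t 20.6333 pos [ 0.531  -0.2076  0.1024] open 0.654 
F [ 0.201  0.013 -6.167] sd [0.47 0.39 0.47] M [ 0.018 -0.014  0.011] tau [-2.0000e-03 -5.5946e+01 -3.4860e+00 -9.7960e+00  6.0000e-03  9.6000e-02
 -0.0000e+00] q [ 0.48   0.845 -0.323  1.843  0.487  0.532  1.405]
```

View pics/s7.png

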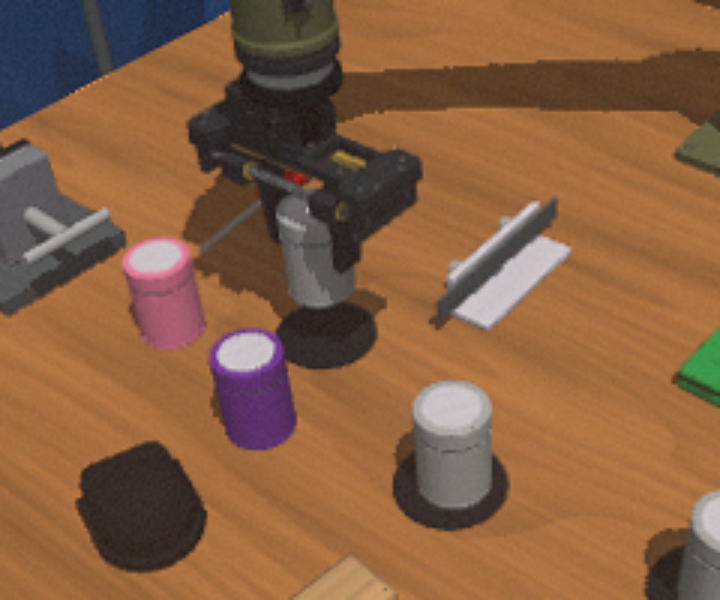

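The right tin weighs about 6.2 N, against 3.1 N (left) and 1.5 N (middle). It is the full one, so I keep it in hand and raise it 15 cm.

Request:
send_rows(series=[{"delta_pos": [0,0,-1.5],"turn": 0,"jaw": 1},{"delta_pos": [0,0,-4],"turn": 0,"jaw": 1},{"delta_pos": [0,0,-7],"turn": 0,"jaw": 1},{"delta_pos": [0,0,-10],"turn": 0,"jaw": 1},{"delta_pos": [0,0,-12.5],"turn": 0,"jaw": 1},{"delta_pos": [0,0,-14.5],"turn": 0,"jaw": 1},{"delta_pos": [0,0,-15],"turn": 0,"jaw": 1},{"delta_pos": [0,0,-15],"turn": 0,"jaw": 1}])

```text
clock: 21.35
tool_pos: [0.5317, -0.2078, 0.2536]
eef_rot: [0.707, 0.707, 0.001, 0.001]
contact_force: [0.5, 0.3, -6.2]
opening: 0.65
```

```bash
python3 - <<'E'
from h import *
avg(16);avg(4)
a=vision.snapshot('scene');b=vision.snapshot('top')
cv2.imwrite('pics/s8.png',a);cv2.imwrite('pics/t8.png',b)
g=b.min(2)
k,lab,st,ce=cv2.connectedComponentsWithStats((g>180).astype(np.uint8))
for c in((228,195),(315,182)):
    j=min(range(1,k),key=lambda j:np.hypot(*(ce[j]-c))+(1e3 if st[j,4]<60 else 0)); print(ce[j].round(1),st[j,4],ground('top',ce[j],.084).round(4))
E
```

```text
t 22.15 pos [ 0.5311 -0.2075  0.2524] open 0.655 
F [-0.141 -0.236 -6.408] sd [0.41 0.54 0.43] M [ 0.032 -0.018  0.018] tau [ 1.0000e-03 -5.1925e+01 -4.5180e+00 -1.5684e+01  1.7000e-02  9.2000e-02
  1.0000e-03] q [ 0.558  0.638 -0.451  1.724  0.35   0.86   1.525]
t 22.35 pos [ 0.5311 -0.2076  0.2524] open 0.652 
F [-0.196  0.025 -6.459] sd [0.24 0.37 0.27] M [ 0.016 -0.001  0.003] tau [-5.0000e-03 -5.1587e+01 -4.4790e+00 -1.5615e+01  1.9000e-02  9.3000e-02
 -0.0000e+00] q [ 0.558  0.638 -0.451  1.724  0.35   0.86   1.525]
[227.4 194.9] 389 [0.5794 0.2056]
[313.9 182.3] 378 [ 0.6044 -0.0088]
```

View pics/s8.png

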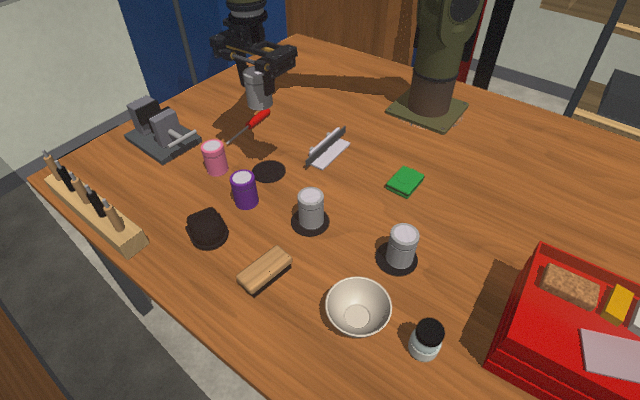

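View pics/t8.png

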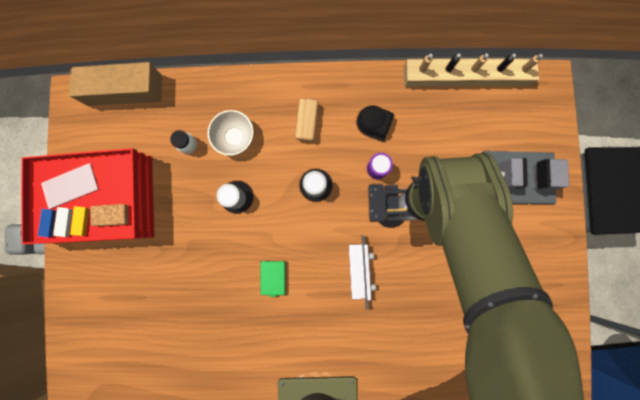

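The scene picture shows the held tin upright at (258,90). The other two stand on their discs at (401,245) and (310,208), each moved no more than about 2 mm, and the bystanders are unmoved. Handing in.

```bash
python3 - <<'E'
from plant import order
print(order.finish_job())
E
```

```text
the job is handed in; nothing more can be done
None
```

I lifted the tins left, middle, right and set the left and middle ones back on their pads. They weighed about 3.1 N, 1.5 N and 6.3 N, so the right tin is the full one. I handed in while holding it, upright and still, with its underside about 0.20 m above the shelf, at about 22.5 s. The job reports no verdict.

The last pictures showed the left and middle tins upright on their discs, within about 2 mm of where they started. The bystanders looked unmoved in both pictures; I judged that by eye and did not measure it. The wrist force was noisy (about 0.5 N per reading), but averaged over several readings the weights are well apart, and no check failed or disagreed.

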